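# Take the brewing stack apart and cover the coffee server

### The job

The coffee is brewed: take the brewing stack apart from the top, one piece after another. First hang the press plunger in the hole of the square wooden holder, then seat the brewing chamber on the ring of the drip stand, then stand the server upright in the middle of the warmer's black hot plate, and last put the loose lid on the server's mouth. Set everything down without dropping or tipping it, and leave the jar of beans and the mug where they are.

Things in the scene. Friction and masses are not known exactly. Their poses are not given: they have to be found in the camera images.
- press: Press plunger, top of the stack, black, 0.12 kg: rubber seal (42 mm diameter, z 0-20), round flange (78 mm, z 20-26), upright cylindrical grip (44 mm, z 26-76; grasp here from above). Origin: centre of the seal's underside, z up. Starts with seal in the chamber's bore, flange on its rim: origin 75 mm above the chamber's.
- chamber: Brewing chamber, middle of the stack, grey plastic, 0.16 kg: outlet spigot (40 mm diameter, z 0-14), round flange (96 mm, z 14-20), open upright tube (outside 64 mm, bore 54 mm, z 20-95; grasp outside near its top, from above). Origin: centre of the spigot's underside, z up. Starts with spigot in the server's mouth, flange on its rim: origin 81 mm above the server's.
- server: Coffee server, bottom of the stack, white ceramic jug without handle, 0.4 kg: foot 90 mm diameter, belly up to 116 mm at z 16-30, narrowing to a straight round neck (outside 66 mm, mouth 54 mm, z 66-95; grasp the neck's outside from above). Origin: centre of the underside, z up. Starts standing on the table.
- lid: Server's lid, alone on the table at the start, 0.1 kg: steel disc (72 mm diameter, z 8-13), below it a plug (40 mm, z 0-8) that goes loosely into the server's 54 mm mouth, on top an upright wooden knob (24 mm diameter, z 13-37; grasp here from above). Origin: centre of the plug's underside, z up. Seated, its origin is 87 mm above the server's.
- holder: Place of the press: square wooden block 100 x 100 x 30 mm, fixed, with a round blind hole in the middle of its top, 56 mm diameter, 25 mm deep. Origin: centre of its underside, z up. When the press hangs in it, flange on the block, the press's origin is 10 mm above the block's.
- stand: Place of the chamber: drip stand, fixed: flat steel ring (116 mm outside, 58 mm hole, 8 mm thick, top 60 mm above the table) on three thin legs over a dark round base 120 mm wide. Origin: centre of the base's underside, on the ring's axis, z up. With the chamber's flange on the ring, spigot in the hole, the chamber's origin is 46 mm above the stand's.
- warmer: Place of the server: coffee warmer, fixed: white slab 130 (x) x 150 (y) x 22 mm with a round black hot plate, 116 mm diameter, in its middle, the plate's top 25 mm above the table; a small knob (12 mm wide, up to z 29) in its -x, -y corner. Origin: centre of the slab's underside, z up.
- jar: Bystander: closed amber glass jar of beans with a pale wooden cap, 68 mm diameter, 115 mm tall, loose on the table. Origin: centre of its underside. Must stay where it is.
- mug: Bystander: white mug, 76 mm diameter, 75 mm tall, handle at its +y side, loose on the table. Origin: centre of its underside. Must stay where it is.
Things that resemble listed ones, but are neither listed nor needed, are in the scene too. What is meant by the press is not green or purple, and is the smaller of those in its own colour.

How it is judged (in metres and radians):
On the way, in this order (a step that is already met when the one before it is completed fails the run):
1. the press hangs in the holder, released (horizontal distance between press and holder below 0.012 m and z of press in the frame of holder between 0.006 and 0.0135 m and angle between press's own z axis and vertical below 0.12 rad and contact force between the fingers and press below 0.1 N and linear speed of press below 0.03 m/s), for 0.2 s.
2. then the chamber is seated on the drip stand, released (horizontal distance between chamber and stand below 0.013 m and z of chamber in the frame of stand between 0.042 and 0.0495 m and angle between chamber's own z axis and vertical below 0.12 rad and contact force between the fingers and chamber below 0.1 N and linear speed of chamber below 0.03 m/s), for 0.2 s.
3. then the server stands on the hot plate, released (horizontal distance between server and warmer below 0.013 m and z of server in the frame of warmer between 0.021 and 0.028 m and angle between server's own z axis and vertical below 0.12 rad and contact force between the fingers and server below 0.1 N and linear speed of server below 0.03 m/s), for 0.2 s.
4. last the lid is on the server, released (horizontal distance between lid and server below 0.011 m and z of lid in the frame of server between 0.083 and 0.0905 m and angle between lid's own z axis and vertical below 0.12 rad and contact force between the fingers and lid below 0.1 N and linear speed of lid below 0.03 m/s), for 0.2 s.
At the end, for the whole second after the job is handed in: Press hangs in the holder (axes within 12 mm), chamber sits on the drip stand (13 mm), server stands on the hot plate (13 mm from its middle), lid is on the server (11 mm); each fully down (height within about 4 mm), upright within 0.12 rad, released and at rest (all of step 1 and all of step 2 and all of step 3 and all of step 4); the robot touches nothing.
It fails at once if the jar of beans was moved more than 30 mm (distance of jar from where it was at the start of the episode above 0.03 m).
It fails at once if the mug was moved more than 30 mm (distance of mug from where it was at the start of the episode above 0.03 m).
It fails at once if a piece was dropped (falling free, touching nothing, faster than 0.55 m/s, a fall of about 15 mm) ((contact force between press and anything else below 0.05 N and linear speed of press above 0.55 m/s) or (contact force between chamber and anything else below 0.05 N and linear speed of chamber above 0.55 m/s) or (contact force between server and anything else below 0.05 N and linear speed of server above 0.55 m/s) or (contact force between lid and anything else below 0.05 N and linear speed of lid above 0.55 m/s)).
It fails at once if a piece was tipped more than 0.6 rad (angle between any of press, chamber, server, lid's own z axis and vertical above 0.6 rad).
It also fails if it takes over 112 s, if anything falls off the work surface, if the arm or the gripper's body presses on something with over 40 N, if the wrist force passes 120 N, or if a joint passes its speed limit or range.

### The arm

A 7-joint arm with a two-finger parallel gripper is mounted at the origin on the work surface. World frame = base frame: x ahead of the robot, y to its left, z up, the work surface at z = 0. Lengths are in m, angles in degrees, forces in N, time in s.
With the tool pointing down it reaches from about 0.425 to 0.825 m from the base axis. Payload 3.6 kg.
Tool frame: the origin (TCP) lies at the very end of the fingers, on their centre line; the grasp point (between the pads) lies r.pinch_z behind it (r.pinch_z is the distance from the TCP to the grasp point, in m); z points along the fingers, y is the line along which they close (so a half turn about z gives the same grasp; the last joint's range is limited). The gripper opens to 93 mm and grips with 3 to 60 N. Pads are 15 mm wide; open, the fingers measure 128 mm over their backs; the gripper's body (75 mm by 188 mm) begins 65 mm behind the grasp point.
Start: joints at [69.013, 35.231, -0.722, 81.555, 0.464, 63.22, -2.315], TCP at [0.217, -0.613, 0.219] pointing down, gripper open.
Joint ranges: [-178.69, 178.69], [-17.37, 117.87], [-77.05, 75.6], [15.02, 138.74], [-78.02, 258.01], [0.78, 113.62], [-162.83, 162.83]. Speed limits (degrees/s): [159.86, 159.86, 180, 180, 180, 180, 180].

### API

Orientations are given as [roll, pitch, yaw] about the fixed x, y, z axes, in that order (R = Rz(yaw) Ry(pitch) Rx(roll)).
In Python, from plant import r gives the robot as it stands.
- The arm moves only by the tool apply_moves, never from a script. Its argument "motion" is a list of rows, each an object of numbers: "dx", "dy", "dz": the shift along the tool's x, y, z in units of 60 mm (1.0 is 60 mm); "wx", "wy", "wz": the turn, a rotation vector about the tool's x, y, z in units of 10 degrees (1.0 is 10 degrees). A call has 1 to 12 rows; each row shifts and turns the commanded pose from where the row before left it, along the tool's axes as they then stand; what a row does not reach is not made up. A row lasts 1/8 s, in which the tool goes at most 62.5 mm and 10.7 degrees, less where a joint would pass 70% of its speed; a pose out of reach is approached as far as the arm can. A call is refused whole if a number of a shift passes 1 or a number of a turn 1, either way. A call with a gripper value outside its range is refused whole. "jaw" is the opening, from -1 (shut) to 1 (fully open), set as the call begins (left out, the last holds). The fingers move at their own pace and stop on an object; "force" is the grip in N (left out, the last holds). Time passes only in rows, so rows that do not move let the fingers close. It gives the time, the measured TCP pose, the force, the opening and the grip force at its end, in the units of the state.
- r.read_state(): the state, without advancing time (a new reading comes with each control period).
- r.camera(name): name is "scene" or "side" or "wrist"; returns a dict with "pixels" (420x560x3 uint8, red, green, blue), "depth" (420x560 float32, m along the optical axis (not along the pixel's ray), 0 where there is no reading), "fx", "fy", "cx", "cy" (pixels), "distortion" ([k1, k2, p1, p2, k3] as OpenCV has them; the pictures are not rectified), "world_to_cam" (4x4, takes a point from world to camera coordinates). Camera axes: x right, y down, z forward; pixel columns grow to the right and rows downward; lengths in m; the calibration is good to about 2 mm. A picture is of the moment at which its call begins.
- r.finish_job(): hands the job in; it is judged then, once.
Trained networks look in the newest picture that a camera, given by its name, has taken for a name from the list of things; names that differ only in an ending like _2 or _b are one class to them, and where a whole thing is asked for, a point or a joint stands for the part that bears it (a point fixed in the world has none). Each returns a list of dicts, best first, with "p" (0 to 1); they miss things now and then, are a little off and sometimes report something else, mostly with a low value. They report only what shows in the picture. A call takes as long as a camera call. They do not tell look-alikes from the thing itself.
- r.look_for(camera, name): "location" ([column, row] in pixels, amid what is visible of it).
- r.regions_of(camera, name): "pixels" (420x560 bool, what is visible of it) and "location" ([column, row] in pixels, amid what is visible of it).
The state is a dict: "time": time; "qpos": joint angles; "dq": joint speeds; "effort": joint torques, N m; "eef_pos": TCP position; "tool_rot": TCP orientation; "wrist_force": force on the tool from outside, world axes, zero at the start; "wrist_torque": the same for the moment, N m; "finger_gap": finger opening in m; "grip_force": force on a finger pad.
Only numpy, scipy, OpenCV 4.12 (cv2) and the standard library are available. Lean on these libraries where they do the work, as an engineer would, in place of code of your own. Each camera call takes 0.05 s, during which the arm holds its last target. There are 200 camera calls.

## Working session

There is one attempt and no reset: what is moved stays moved. The work goes in short steps, Python scripts to look and compute and a tool call to move; the robot and the scene stay as the last step left them, time stands still between calls to the robot, and variables do not carry over. Pictures are saved under pics/ and viewed, at most 14 in all, crops included, and the job is handed in when it is done.

Besides the shell and the picture viewer there is one more tool, called as name(argument=value, ...) on one line, values as JSON. apply_moves: Moves the arm, as the interface text tells. Its arguments: {"type":"object","properties":{"motion":{"type":"array"},"jaw":{"type":"number"},"force":{"type":"number"}},"required":["motion"]}

```bash
ls; mkdir -p pics
python3 - <<'E'
from plant import r
import cv2,numpy as np
s=r.read_state();print(s['eef_pos'],s['tool_rot'],s['finger_gap'],r.pinch_z,s['time'])
ims=[]
for c in ['scene','side']:
    d=r.camera(c);cv2.imwrite(f'pics/{c}0.png',d['pixels'][:,:,::-1])
    np.savez(f'{c}0.npz',**d)
    print(c,d['fx'],d['cx'],d['distortion'],np.linalg.inv(d['world_to_cam']).round(3).tolist())
E
```

```text
pics
[ 0.21641186 -0.61208345  0.21748386] [-1.79853864e+02  2.83087569e-03  1.94767220e+01] 0.09313083788426327 0.0188 0.0
scene 445.1708943917325 276.97820137765535 [0.04140445 0.         0.         0.         0.        ] [[-0.39, 0.713, -0.583, 1.231], [0.921, 0.297, -0.252, 0.265], [-0.006, -0.635, -0.773, 1.041], [0.0, 0.0, 0.0, 1.0]]
side 526.3098478673261 284.36520485964076 [0.03772927 0.         0.         0.         0.        ] [[0.994, -0.04, 0.099, 0.362], [-0.105, -0.528, 0.843, -1.416], [0.019, -0.849, -0.529, 0.983], [0.0, 0.0, 0.0, 1.0]]
```

View pics/scene0.png

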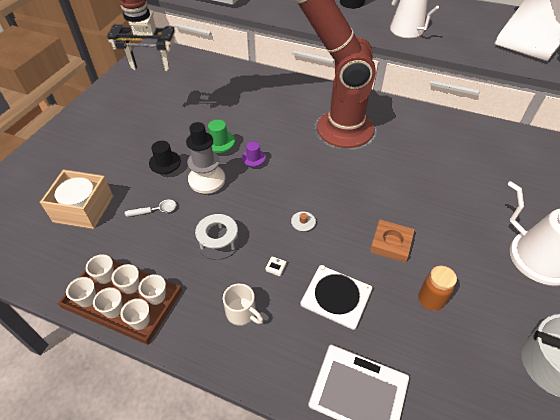

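View pics/side0.png

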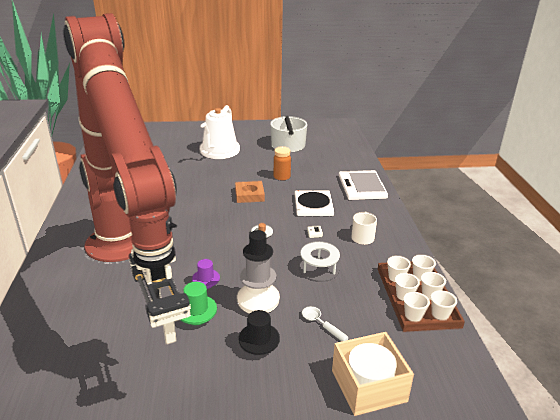

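```bash
cat > h.py <<'E'
from plant import r
import cv2,numpy as np
def cloud(d):
    "world xyz for every pixel (HxWx3), nan where no depth"
    K=np.array([[d['fx'],0,d['cx']],[0,d['fy'],d['cy']],[0,0,1]])
    h,w=d['depth'].shape
    uv=np.stack(np.meshgrid(np.arange(w),np.arange(h)),-1).reshape(-1,1,2).astype(float)
    n=cv2.undistortPoints(uv,K,np.array(d['distortion'])).reshape(h,w,2)
    z=np.where(d['depth']>0,d['depth'],np.nan)
    p=np.dstack([n[...,0]*z,n[...,1]*z,z])
    T=np.linalg.inv(d['world_to_cam'])
    return p@T[:3,:3].T+T[:3,3]
def circ(p):
    "circle fit with outlier rejection -> cx,cy,r"
    for _ in range(4):
        A=np.c_[2*p[:,:2],np.ones(len(p))];b=(p[:,:2]**2).sum(1)
        s=np.linalg.lstsq(A,b,rcond=None)[0];R=np.sqrt(s[2]+s[0]**2+s[1]**2)
        e=abs(np.hypot(*(p[:,:2]-s[:2]).T)-R);p=p[e<=max(2*np.median(e),.001)]
    return np.array([s[0],s[1],R])
E
python3 - <<'E'
from h import *
for c in ['scene','side']:
    d=r.camera(c);P=cloud(d);np.save(c+'P.npy',P);np.save(c+'I.npy',d['pixels'])
    for n in ['press','chamber','server','lid','holder','stand','warmer','jar','mug']:
        for o in r.regions_of(c,n):
            if o['p']<.2: continue
            m=o['pixels'];q=P[m];q=q[~np.isnan(q[:,0])]
            if len(q)<5: continue
            print(c,n,round(o['p'],2),np.round(o['location']),len(q),'med',np.median(q,0).round(3),'zmax',np.percentile(q[:,2],98).round(3),'col',np.median(d['pixels'][m],0))
E
```

```text
scene press 0.97 [219. 135.] 638 med [ 0.277 -0.349  0.061] zmax 0.105 col [ 60.  141.5  73. ]
scene press 0.89 [201. 135.] 540 med [ 0.439 -0.316  0.195] zmax 0.234 col [34. 33. 34.]
scene press 0.8 [253. 156.] 452 med [ 0.296 -0.222  0.032] zmax 0.079 col [122.  62. 141.]
scene press 0.65 [161. 158.] 779 med [ 0.434 -0.467  0.047] zmax 0.102 col [33. 32. 33.]
scene chamber 0.75 [199. 161.] 593 med [ 0.451 -0.307  0.113] zmax 0.167 col [115. 108. 108.]
scene chamber 0.64 [303. 222.] 387 med [0.465 0.015 0.014] zmax 0.038 col [228. 225. 218.]
scene server 0.75 [208. 181.] 668 med [ 0.457 -0.301  0.045] zmax 0.075 col [248. 238. 224.]
scene server 0.64 [202. 138.] 558 med [ 0.439 -0.315  0.193] zmax 0.234 col [34. 33. 34.]
scene lid 0.7 [303. 219.] 360 med [0.466 0.016 0.014] zmax 0.038 col [229. 226. 219.]
scene holder 0.68 [392. 236.] 1235 med [0.431 0.272 0.029] zmax 0.034 col [190. 120.  76.]
scene stand 0.94 [220. 236.] 1542 med [ 0.625 -0.183  0.057] zmax 0.064 col [205. 199. 189.]
scene warmer 0.63 [336. 298.] 2651 med [0.665 0.183 0.024] zmax 0.029 col [41. 40. 41.]
scene jar 
[... 467 characters left out ...]
1326 med [ 0.414 -0.502  0.046] zmax 0.1 col [46. 45. 44.]
side chamber 0.71 [258. 276.] 811 med [ 0.422 -0.353  0.113] zmax 0.168 col [152.  142.  137.5]
side server 0.95 [260. 299.] 875 med [ 0.421 -0.359  0.045] zmax 0.078 col [255. 255. 250.]
side holder 0.81 [252. 194.] 591 med [0.429 0.246 0.025] zmax 0.033 col [205. 134.  90.]
side stand 0.92 [318. 260.] 1319 med [ 0.614 -0.202  0.033] zmax 0.062 col [186. 182. 169.]
side warmer 0.93 [312. 202.] 913 med [0.651 0.154 0.021] zmax 0.028 col [243.5 227.  207.5]
side jar 0.65 [281. 166.] 515 med [0.56  0.38  0.067] zmax 0.116 col [198.5 113.   57. ]
side mug 0.61 [364. 229.] 696 med [ 0.78  -0.059  0.046] zmax 0.075 col [244.5 233.  213. ]
```

Both views show the stack (scene 201,135–208,181), its black press on top and a larger black decoy to its left (161,158). The lid is at (303,222), holder (392,240), ring stand (217,235), warmer (336,296), jar (440,287) and mug (241,305). Next come circle fits.

```bash
cat >> h.py <<'E'
def load(c): return np.load(c+'P.npy'),np.load(c+'I.npy').astype(int)
def near(P,x,y,rad,z0,z1):
    return (np.hypot(P[...,0]-x,P[...,1]-y)<rad)&(P[...,2]>z0)&(P[...,2]<z1)
E
python3 - <<'E'
from h import *
S={c:load(c) for c in ['scene','side']}
def fit(name,x,y,rad,z0,z1,col=None):
    for _ in range(2):
        L=[]
        for c in S:
            P,I=S[c];m=near(P,x,y,rad,z0,z1)
            if col: m&=col(I)
            L.append(P[m])
        q=np.vstack(L)
    o=[circ(l).round(4).tolist() if len(l)>20 else None for l in L]
    print(name,'both',circ(q).round(4).tolist(),o,[len(l) for l in L])
dark=lambda I:I.max(-1)<90
fit('press grip',.425,-.325,.05,.187,.226)
fit('chamber tube',.43,-.33,.045,.11,.168)
fit('neck',.43,-.33,.045,.068,.078)
fit('otherpress',.42,-.48,.045,.035,.095)
fit('mug',.775,-.045,.06,.02,.07)
fit('jar',.565,.39,.06,.02,.09)
fit('lid knob',.455,.01,.02,.017,.033)
fit('lid disc edge',.455,.01,.05,.008,.0105)
# tops: use minAreaRect / enclosing geometry from both cameras
def top(name,x,y,rad,z0,z1,col=None):
    for c in S:
        P,I=S[c];m=near(P,x,y,rad,z0,z1)
        if col: m&=col(I)
        q=P[m][:,:2].astype(np.float32)
        if len(q)<10: print(name,c,len(q));continue
        (cx,cy),wh,a=cv2.minAreaRect(q);e=cv2.minEnclosingCircle(q)
        print(name,c,'rect',np.round([cx,cy,*wh,a],4),'enc',np.round([*e[0],e[1]],4),len(q), 'z',np.median(P[m][:,2]).round(4))
top('ring',.62,-.19,.08,.054,.066)
top('holder',.425,.26,.08,.026,.035)
top('plate',.655,.17,.08,.02,.03,dark)
top('slab',.655,.17,.11,.018,.027)
top('lid',.455,.01,.05,.009,.017)
top('presstop',.425,-.325,.04,.229,.24)
E
```

```text
press grip both [0.4242, -0.3257, 0.0223] [[0.4273, -0.3239, 0.0203], [0.4233, -0.3272, 0.0213]] [163, 224]
chamber tube both [0.4244, -0.3255, 0.0325] [[0.4266, -0.3248, 0.0311], [0.423, -0.3276, 0.0307]] [313, 415]
neck both [0.4243, -0.3252, 0.0335] [[0.4295, -0.3229, 0.0294], [0.4231, -0.3274, 0.0319]] [43, 69]
otherpress both [0.4165, -0.4812, 0.0293] [[0.4191, -0.4799, 0.0273], [0.4159, -0.4821, 0.0287]] [300, 513]
mug both [0.7877, -0.0337, 0.036] [[0.7877, -0.0323, 0.0356], [0.7833, -0.0369, 0.0361]] [555, 477]
jar both [0.5636, 0.4066, 0.0344] [[0.5645, 0.4065, 0.0338], [0.5623, 0.3996, 0.0304]] [530, 290]
lid knob both [0.4568, 0.0125, 0.0127] [[0.4607, 0.0133, 0.0101], [0.4572, 0.0132, 0.012]] [28, 30]
lid disc edge both [0.456, 0.0137, 0.0322] [[0.459, 0.012, 0.0331], [0.4528, 0.0157, 0.0316]] [31, 23]
ring scene rect [ 0.6179 -0.1843  0.1143  0.115   0.1054] enc [ 0.6173 -0.1846  0.0591] 882 z 0.0603
ring side rect [ 0.6148 -0.187   0.1187  0.1121 82.3628] enc [ 0.6131 -0.187   0.0612] 602 z 0.0585
holder scene rect [0.4309 0.2708 0.1045 0.0989 1.8528] enc [0.4293 0.2712
[... 295 characters left out ...]
0586] 359 z 0.0242
slab scene rect [ 0.6559  0.1815  0.1487  0.1317 86.0083] enc [0.6568 0.1812 0.0956] 2182 z 0.0238
slab side rect [ 0.6528  0.1721  0.1508  0.1269 86.4001] enc [0.6526 0.1713 0.094 ] 652 z 0.0223
lid scene rect [4.60200e-01 1.36000e-02 6.86000e-02 6.94000e-02 6.46385e+01] enc [0.4603 0.0144 0.0371] 290 z 0.0131
lid side rect [4.61000e-01 1.85000e-02 5.55000e-02 7.35000e-02 5.89294e+01] enc [0.456  0.0117 0.0385] 81 z 0.0123
presstop scene rect [ 4.2800e-01 -3.2360e-01  4.2700e-02  4.1200e-02  4.9339e+01] enc [ 0.4266 -0.3238  0.0225] 124 z 0.2317
presstop side rect [ 4.23100e-01 -3.28100e-01  4.57000e-02  3.86000e-02  7.72255e+01] enc [ 0.4232 -0.3281  0.0242] 131 z 0.2313
```

apply_moves(motion=[{"wz": 0.97, "dz": -0.5}, {"wz": 0.98, "dz": -0.5}, {"dx": 0.43, "dy": -0.6}, {"dx": 0.43, "dy": -0.6}, {"dx": 0.43, "dy": -0.6}, {"dx": 0.43, "dy": -0.6}, {"dx": 0.43, "dy": -0.6}, {"dx": 0.43, "dy": -0.6}, {"dx": 0.43, "dy": -0.58}, {"dx": 0.43, "dy": -0.58}, {}, {}], jaw=1)

```text
schema error: expected keys dx, dy, dz, wx, wy, wz
```

Run:
```python
from h import *
s=r.read_state();print(s['eef_pos'],s['tool_rot'],s['qpos'])
d=r.camera('wrist');cv2.imwrite('pics/w1.png',d['pixels'][:,:,::-1]);P=cloud(d)
print(np.linalg.inv(d['world_to_cam']).round(3).tolist())
m=near(P,.4243,-.3257,.04,.225,.24);q=P[m];print(m.sum())
if m.sum()>20: print(cv2.minEnclosingCircle(q[:,:2].astype(np.float32)),np.median(q[:,2]))
```

```text
[ 0.21664246 -0.61279995  0.21866106] [-1.79997891e+02 -4.03791924e-03  1.94676948e+01] [69.01484078 35.2292573  -0.7220547  81.55496504  0.46194185 63.22062968
 -2.31543398]
[[0.333, -0.901, -0.279, 0.294], [-0.943, -0.318, -0.098, -0.586], [-0.0, 0.296, -0.955, 0.385], [0.0, 0.0, 0.0, 1.0]]
0
```

View pics/w1.png

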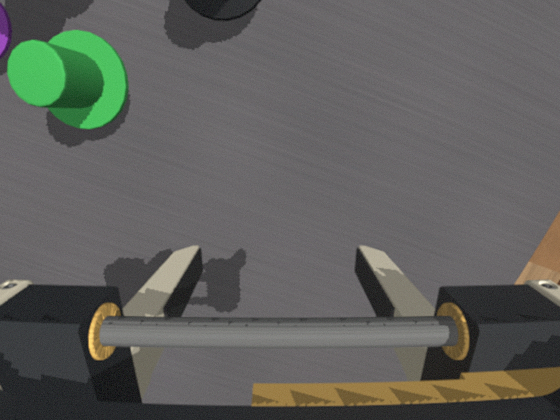

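The wrist view shows the fingers (180,250 / 375,250), the green decoy at top left and no stack yet. The move was refused because each row needs all six keys, so I'll resend it.

apply_moves(motion=[{"dx": 0, "dy": 0, "dz": -0.5, "wx": 0, "wy": 0, "wz": 0.97}, {"dx": 0, "dy": 0, "dz": -0.5, "wx": 0, "wy": 0, "wz": 0.98}, {"dx": 0.43, "dy": -0.6, "dz": 0, "wx": 0, "wy": 0, "wz": 0}, {"dx": 0.43, "dy": -0.6, "dz": 0, "wx": 0, "wy": 0, "wz": 0}, {"dx": 0.43, "dy": -0.6, "dz": 0, "wx": 0, "wy": 0, "wz": 0}, {"dx": 0.43, "dy": -0.6, "dz": 0, "wx": 0, "wy": 0, "wz": 0}, {"dx": 0.43, "dy": -0.6, "dz": 0, "wx": 0, "wy": 0, "wz": 0}, {"dx": 0.43, "dy": -0.6, "dz": 0, "wx": 0, "wy": 0, "wz": 0}, {"dx": 0.43, "dy": -0.59, "dz": 0, "wx": 0, "wy": 0, "wz": 0}, {"dx": 0.43, "dy": -0.59, "dz": 0, "wx": 0, "wy": 0, "wz": 0}, {"dx": 0, "dy": 0, "dz": 0, "wx": 0, "wy": 0, "wz": 0}, {"dx": 0, "dy": 0, "dz": 0, "wx": 0, "wy": 0, "wz": 0}], jaw=1)

```text
time: 2.65
eef_pos: [0.4226, -0.3269, 0.2788]
tool_rot: [179.9, 0.0, -0.1]
wrist_force: [0.2, -0.4, 0.5]
finger_gap: 0.0929
grip_force: 0.0
```

Run:
```python
from h import *
s=r.read_state();print(s['eef_pos'],s['tool_rot'],s['qpos'])
d=r.camera('wrist');cv2.imwrite('pics/w2.png',d['pixels'][:,:,::-1]);P=cloud(d)
m=near(P,.4243,-.3257,.04,.225,.24);q=P[m];print(m.sum())
if m.sum()>20: print(cv2.minEnclosingCircle(q[:,:2].astype(np.float32)),np.median(q[:,2]))
m=near(P,.616,-.186,.08,.053,.066);q=P[m];print(m.sum())
if m.sum()>20: print(cv2.minEnclosingCircle(q[:,:2].astype(np.float32)),np.median(q[:,2]))
```

```text
[ 0.42262751 -0.3269005   0.27876869] [ 1.79945358e+02  2.88931853e-02 -7.15024484e-02] [ 34.5132779   21.59557999   1.19325363  95.56662776  -0.42475175
  62.83442055 -54.25482595]
2478
((0.4235473871231079, -0.32527199387550354), 0.021992269903421402) 0.23160691034352054
4221
((0.6124821901321411, -0.18607403337955475), 0.058226026594638824) 0.059865054384519056
```

View pics/w2.png

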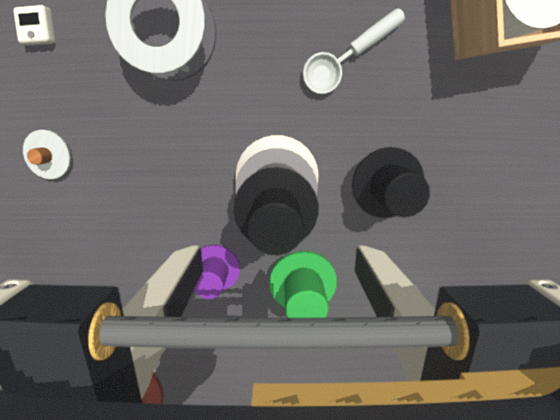

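The wrist view shows the press top at (275,225), centred between the fingers, with the ring at (155,30). Now I'll descend and grip.

apply_moves(motion=[{"dx": 0.02, "dy": -0.03, "dz": 0.5, "wx": 0, "wy": 0, "wz": 0}, {"dx": 0, "dy": 0, "dz": 0.5, "wx": 0, "wy": 0, "wz": 0}, {"dx": 0, "dy": 0, "dz": 0.42, "wx": 0, "wy": 0, "wz": 0}, {"dx": 0, "dy": 0, "dz": 0, "wx": 0, "wy": 0, "wz": 0}, {"dx": 0, "dy": 0, "dz": 0, "wx": 0, "wy": 0, "wz": 0}], jaw=1)

```text
time: 3.32
eef_pos: [0.4244, -0.3256, 0.1944]
tool_rot: [179.9, -0.1, -0.1]
wrist_force: [0.0, -0.3, 1.4]
finger_gap: 0.0931
grip_force: 0.0
```

apply_moves(motion=[{"dx": 0, "dy": 0, "dz": 0, "wx": 0, "wy": 0, "wz": 0}, {"dx": 0, "dy": 0, "dz": 0, "wx": 0, "wy": 0, "wz": 0}, {"dx": 0, "dy": 0, "dz": 0, "wx": 0, "wy": 0, "wz": 0}, {"dx": 0, "dy": 0, "dz": 0, "wx": 0, "wy": 0, "wz": 0}, {"dx": 0, "dy": 0, "dz": 0, "wx": 0, "wy": 0, "wz": 0}, {"dx": 0, "dy": 0, "dz": 0, "wx": 0, "wy": 0, "wz": 0}, {"dx": 0, "dy": 0, "dz": 0, "wx": 0, "wy": 0, "wz": 0}, {"dx": 0, "dy": 0, "dz": 0, "wx": 0, "wy": 0, "wz": 0}], jaw=-1, force=15)

```text
time: 4.32
eef_pos: [0.4244, -0.3243, 0.1934]
tool_rot: [-180.0, -0.0, -0.0]
wrist_force: [-0.2, -1.1, -0.5]
finger_gap: 0.044
grip_force: 15.0
```

apply_moves(motion=[{"dx": 0, "dy": 0, "dz": -0.2, "wx": 0, "wy": 0, "wz": 0}, {"dx": 0, "dy": 0, "dz": -0.3, "wx": 0, "wy": 0, "wz": 0}, {"dx": 0, "dy": 0, "dz": -0.4, "wx": 0, "wy": 0, "wz": 0}, {"dx": 0.2, "dy": -0.5, "dz": -0.4, "wx": 0, "wy": 0, "wz": 0}, {"dx": 0.3, "dy": -0.8, "dz": -0.2, "wx": 0, "wy": 0, "wz": 0}, {"dx": 0.3, "dy": -1, "dz": 0, "wx": 0, "wy": 0, "wz": 0}, {"dx": 0, "dy": -1, "dz": 0, "wx": 0, "wy": 0, "wz": 0}, {"dx": 0, "dy": -1, "dz": 0, "wx": 0, "wy": 0, "wz": 0}, {"dx": -0.2, "dy": -1, "dz": 0, "wx": 0, "wy": 0, "wz": 0}, {"dx": -0.3, "dy": -1, "dz": 0, "wx": 0, "wy": 0, "wz": 0}, {"dx": -0.2, "dy": -0.7, "dz": 0, "wx": 0, "wy": 0, "wz": 0}, {"dx": 0, "dy": -0.3, "dz": 0, "wx": 0, "wy": 0, "wz": 0}])

```text
time: 5.82
eef_pos: [0.4291, 0.1166, 0.2843]
tool_rot: [-179.9, -0.0, 0.3]
wrist_force: [0.4, -0.4, -1.4]
finger_gap: 0.0437
grip_force: 15.0
```

apply_moves(motion=[{"dx": 0, "dy": 0, "dz": 0, "wx": 0, "wy": 0, "wz": 0}, {"dx": 0, "dy": 0, "dz": 0, "wx": 0, "wy": 0, "wz": 0}, {"dx": 0, "dy": 0, "dz": 0, "wx": 0, "wy": 0, "wz": 0}])

```text
time: 6.2
eef_pos: [0.4308, 0.1119, 0.2835]
tool_rot: [180.0, 0.0, -0.2]
wrist_force: [-0.5, 0.7, -1.7]
finger_gap: 0.0436
grip_force: 15.0
```

```bash
cat >> h.py <<'E'
def wrist(png=None):
    s=r.read_state();print(s['time'],s['eef_pos'].round(4),s['tool_rot'].round(2))
    d=r.camera('wrist');P=cloud(d)
    if png: cv2.imwrite('pics/'+png,d['pixels'][:,:,::-1])
    np.save('wP.npy',P);np.save('wI.npy',d['pixels']);return P,d['pixels'].astype(int)
def top(P,name,x,y,rad,z0,z1,extra=None):
    m=near(P,x,y,rad,z0,z1)
    if extra is not None:m&=extra
    q=P[m];
    if len(q)<20:print(name,len(q));return
    f=q[:,:2].astype(np.float32);e=cv2.minEnclosingCircle(f);(cx,cy),wh,a=cv2.minAreaRect(f)
    print(name,len(q),'enc',np.round([*e[0],e[1]],4),'rect',np.round([cx,cy,*wh,a],4),'z',np.median(q[:,2]).round(4))
E
python3 - <<'E'
from h import *
P,I=wrist('w3.png')
top(P,'holder',.429,.268,.08,.026,.034)
m=near(P,.429,.268,.024,-.01,.015);q=P[m];print(m.sum());top(P,'holefloor',.429,.268,.035,-.005,.012)
top(P,'plate',.655,.18,.08,.02,.03,I.max(-1)<90)
top(P,'slab',.655,.18,.11,.018,.03)
top(P,'lid',.457,.013,.05,.009,.017)
E
```

```text
6.2 [0.4308 0.1119 0.2835] [ 1.7997e+02  1.0000e-02 -1.9000e-01]
holder 3699 enc [0.4285 0.2693 0.0696] rect [0.4286 0.2699 0.1005 0.1008 2.0648] z 0.0298
671
holefloor 952 enc [0.4264 0.2724 0.0283] rect [4.25600e-01 2.74400e-01 4.82000e-02 5.21000e-02 8.86504e+01] z 0.0051
plate 3567 enc [0.6481 0.1798 0.056 ] rect [6.25300e-01 1.80300e-01 1.11200e-01 5.85000e-02 8.87123e+01] z 0.025
slab 6578 enc [0.6263 0.1801 0.0812] rect [6.23800e-01 1.80900e-01 1.49100e-01 7.21000e-02 8.65287e+01] z 0.024
lid 1658 enc [0.4557 0.0136 0.0363] rect [4.56200e-01 1.33000e-02 7.04000e-02 7.00000e-02 6.04387e+01] z 0.0129
```

View pics/w3.png

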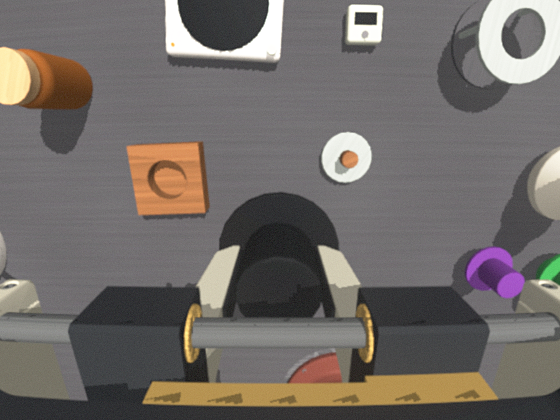

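The wrist view shows the holder hole at (168,178), the lid at (347,157) and the press held straight.

apply_moves(motion=[{"dx": -0.02, "dy": -0.6, "dz": 0, "wx": 0, "wy": 0, "wz": 0}, {"dx": 0, "dy": -0.7, "dz": 0, "wx": 0, "wy": 0, "wz": 0}, {"dx": 0, "dy": -0.7, "dz": 0, "wx": 0, "wy": 0, "wz": 0}, {"dx": 0, "dy": -0.63, "dz": 0.3, "wx": 0, "wy": 0, "wz": 0}, {"dx": 0, "dy": 0, "dz": 0.6, "wx": 0, "wy": 0, "wz": 0}, {"dx": 0, "dy": 0, "dz": 0.7, "wx": 0, "wy": 0, "wz": 0}, {"dx": 0, "dy": 0, "dz": 0.7, "wx": 0, "wy": 0, "wz": 0}, {"dx": 0, "dy": 0, "dz": 0.6, "wx": 0, "wy": 0, "wz": 0}, {"dx": 0, "dy": 0, "dz": 0.4, "wx": 0, "wy": 0, "wz": 0}, {"dx": 0, "dy": 0, "dz": 0, "wx": 0, "wy": 0, "wz": 0}, {"dx": 0, "dy": 0, "dz": 0, "wx": 0, "wy": 0, "wz": 0}, {"dx": 0, "dy": 0, "dz": 0, "wx": 0, "wy": 0, "wz": 0}])

```text
time: 7.75
eef_pos: [0.4305, 0.2717, 0.0868]
tool_rot: [-179.9, -0.1, -0.1]
wrist_force: [-0.2, -0.1, -1.9]
finger_gap: 0.0438
grip_force: 15.0
```

Run:
```python
from h import *
P,I=wrist('w4.png')
z=r.read_state()['eef_pos'][2]-.0374
dark=I.max(-1)<70
top(P,'flange',.4286,.2698,.06,z+.02,z+.03)
m=near(P,.4286,.2698,.05,z+.021,z+.0265); q=P[m]; q=q[np.hypot(q[:,0]-.4286,q[:,1]-.2698)>.03]
```

```text
7.75 [0.4305 0.2717 0.0868] [-1.7991e+02 -1.4000e-01 -5.0000e-02]
flange 3983 enc [0.4332 0.2709 0.0383] rect [4.48400e-01 2.70700e-01 7.63000e-02 3.96000e-02 8.94493e+01] z 0.0751
```

View pics/w4.png

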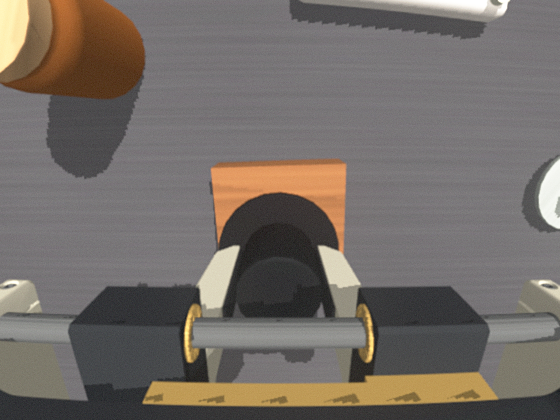

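The press is centred over the hole, within 1 mm.

apply_moves(motion=[{"dx": -0.01, "dy": 0.01, "dz": 0.2, "wx": 0, "wy": 0, "wz": 0}, {"dx": 0, "dy": 0, "dz": 0.2, "wx": 0, "wy": 0, "wz": 0}, {"dx": 0, "dy": 0, "dz": 0.12, "wx": 0, "wy": 0, "wz": 0}, {"dx": 0, "dy": 0, "dz": 0.08, "wx": 0, "wy": 0, "wz": 0}, {"dx": 0, "dy": 0, "dz": 0.05, "wx": 0, "wy": 0, "wz": 0}, {"dx": 0, "dy": 0, "dz": 0, "wx": 0, "wy": 0, "wz": 0}, {"dx": 0, "dy": 0, "dz": 0, "wx": 0, "wy": 0, "wz": 0}])

```text
time: 8.68
eef_pos: [0.4287, 0.2705, 0.0473]
tool_rot: [180.0, -0.0, -0.0]
wrist_force: [-2.0, -1.2, 5.6]
finger_gap: 0.0434
grip_force: 15.0
```

apply_moves(motion=[{"dx": 0, "dy": 0, "dz": 0, "wx": 0, "wy": 0, "wz": 0}, {"dx": 0, "dy": 0, "dz": 0, "wx": 0, "wy": 0, "wz": 0}, {"dx": 0, "dy": 0, "dz": 0, "wx": 0, "wy": 0, "wz": 0}, {"dx": 0, "dy": 0, "dz": 0, "wx": 0, "wy": 0, "wz": 0}, {"dx": 0, "dy": 0, "dz": 0, "wx": 0, "wy": 0, "wz": 0}, {"dx": 0, "dy": 0, "dz": -0.3, "wx": 0, "wy": 0, "wz": 0}, {"dx": 0, "dy": 0, "dz": -0.6, "wx": 0, "wy": 0, "wz": 0}, {"dx": 0, "dy": 0, "dz": -0.8, "wx": 0, "wy": 0, "wz": 0}, {"dx": 0, "dy": 0, "dz": -0.8, "wx": 0, "wy": 0, "wz": 0}, {"dx": 0, "dy": 0, "dz": -0.4, "wx": 0, "wy": 0, "wz": 0}, {"dx": 0, "dy": 0, "dz": 0, "wx": 0, "wy": 0, "wz": 0}, {"dx": 0, "dy": 0, "dz": 0, "wx": 0, "wy": 0, "wz": 0}], jaw=1)

```text
time: 10.18
eef_pos: [0.4281, 0.27, 0.2192]
tool_rot: [179.9, 0.1, -0.0]
wrist_force: [-0.1, 0.5, -0.3]
finger_gap: 0.093
grip_force: 0.0
```

Run:
```python
from h import *
P,I=wrist()
top(P,'presstop',.4286,.2698,.04,.078,.095)
top(P,'block',.4286,.2698,.08,.026,.034)
```

```text
10.175 [0.4281 0.27   0.2192] [ 1.7991e+02  1.2000e-01 -3.0000e-02]
presstop 1369 enc [0.4278 0.2693 0.022 ] rect [4.28200e-01 2.69500e-01 4.28000e-02 4.26000e-02 6.11734e+01] z 0.0856
block 3504 enc [0.4288 0.2698 0.0699] rect [0.428  0.2698 0.0997 0.0999 2.0498] z 0.0298
```

apply_moves(motion=[{"dx": 0.2, "dy": 0.6, "dz": 0, "wx": 0, "wy": 0, "wz": 0}, {"dx": 0.3, "dy": 0.92, "dz": 0, "wx": 0, "wy": 0, "wz": 0}, {"dx": 0.3, "dy": 1, "dz": 0, "wx": 0, "wy": 0, "wz": 0}, {"dx": 0, "dy": 1, "dz": 0, "wx": 0, "wy": 0, "wz": 0}, {"dx": 0, "dy": 1, "dz": 0, "wx": 0, "wy": 0, "wz": 0}, {"dx": 0, "dy": 1, "dz": 0, "wx": 0, "wy": 0, "wz": 0}, {"dx": 0, "dy": 1, "dz": 0, "wx": 0, "wy": 0, "wz": 0}, {"dx": -0.3, "dy": 1, "dz": 0, "wx": 0, "wy": 0, "wz": 0}, {"dx": -0.3, "dy": 0.9, "dz": 0, "wx": 0, "wy": 0, "wz": 0}, {"dx": -0.2, "dy": 0.8, "dz": 0, "wx": 0, "wy": 0, "wz": 0}, {"dx": -0.08, "dy": 0.7, "dz": 0, "wx": 0, "wy": 0, "wz": 0}, {"dx": 0, "dy": 0, "dz": 0, "wx": 0, "wy": 0, "wz": 0}])

```text
time: 11.72
eef_pos: [0.4213, -0.3281, 0.2185]
tool_rot: [180.0, 0.2, -0.5]
wrist_force: [0.6, -0.2, -0.4]
finger_gap: 0.0929
grip_force: 0.0
```

apply_moves(motion=[{"dx": 0, "dy": 0, "dz": 0, "wx": 0, "wy": 0, "wz": 0}, {"dx": 0, "dy": 0, "dz": 0, "wx": 0, "wy": 0, "wz": 0}])

```text
time: 11.98
eef_pos: [0.4243, -0.3224, 0.2199]
tool_rot: [-179.9, 0.0, 0.1]
wrist_force: [-0.7, -0.1, -0.2]
finger_gap: 0.0931
grip_force: 0.0
```

Run:
```python
from h import *
P,I=wrist()
top(P,'chtop',.4236,-.3253,.05,.168,.184)
top(P,'ring',.614,-.186,.08,.054,.066)
```

```text
11.975 [ 0.4243 -0.3224  0.2199] [-1.799e+02  5.000e-02  1.400e-01]
chtop 1967 enc [ 0.4234 -0.3253  0.0321] rect [ 0.4236 -0.3251  0.0626  0.0631 48.7367] z 0.1753
ring 4600 enc [ 0.6122 -0.186   0.0581] rect [ 5.87000e-01 -1.85100e-01  1.15800e-01  6.14000e-02  8.76124e+01] z 0.0599
```

apply_moves(motion=[{"dx": -0.01, "dy": 0.05, "dz": 0.3, "wx": 0, "wy": 0, "wz": 0}, {"dx": 0, "dy": 0, "dz": 0.5, "wx": 0, "wy": 0, "wz": 0}, {"dx": 0, "dy": 0, "dz": 0.4, "wx": 0, "wy": 0, "wz": 0}, {"dx": 0, "dy": 0, "dz": 0.17, "wx": 0, "wy": 0, "wz": 0}, {"dx": 0, "dy": 0, "dz": 0, "wx": 0, "wy": 0, "wz": 0}, {"dx": 0, "dy": 0, "dz": 0, "wx": 0, "wy": 0, "wz": 0}])

```text
time: 12.78
eef_pos: [0.424, -0.3276, 0.1392]
tool_rot: [179.9, -0.1, -0.0]
wrist_force: [-0.2, -0.0, 0.6]
finger_gap: 0.0931
grip_force: 0.0
```

apply_moves(motion=[{"dx": 0, "dy": 0, "dz": 0, "wx": 0, "wy": 0, "wz": 0}, {"dx": 0, "dy": 0, "dz": 0, "wx": 0, "wy": 0, "wz": 0}, {"dx": 0, "dy": 0, "dz": 0, "wx": 0, "wy": 0, "wz": 0}, {"dx": 0, "dy": 0, "dz": 0, "wx": 0, "wy": 0, "wz": 0}, {"dx": 0, "dy": 0, "dz": 0, "wx": 0, "wy": 0, "wz": 0}, {"dx": 0, "dy": 0, "dz": 0, "wx": 0, "wy": 0, "wz": 0}, {"dx": 0, "dy": 0, "dz": 0, "wx": 0, "wy": 0, "wz": 0}], jaw=-1, force=15)

```text
time: 13.65
eef_pos: [0.4233, -0.327, 0.1385]
tool_rot: [-180.0, -0.0, -0.0]
wrist_force: [-1.0, 1.7, 2.9]
finger_gap: 0.0643
grip_force: 15.0
```

apply_moves(motion=[{"dx": 0, "dy": 0, "dz": -0.15, "wx": 0, "wy": 0, "wz": 0}, {"dx": 0, "dy": 0, "dz": -0.3, "wx": 0, "wy": 0, "wz": 0}, {"dx": 0, "dy": 0, "dz": -0.5, "wx": 0, "wy": 0, "wz": 0}, {"dx": 0, "dy": 0, "dz": -0.5, "wx": 0, "wy": 0, "wz": 0}, {"dx": 0.2, "dy": -0.35, "dz": -0.22, "wx": 0, "wy": 0, "wz": 0}, {"dx": 0.3, "dy": -0.5, "dz": 0, "wx": 0, "wy": 0, "wz": 0}, {"dx": 0.3, "dy": -0.6, "dz": 0, "wx": 0, "wy": 0, "wz": 0}, {"dx": 0.3, "dy": -0.5, "dz": 0, "wx": 0, "wy": 0, "wz": 0}, {"dx": 0.18, "dy": -0.4, "dz": 0, "wx": 0, "wy": 0, "wz": 0}, {"dx": 0, "dy": 0, "dz": 0, "wx": 0, "wy": 0, "wz": 0}, {"dx": 0, "dy": 0, "dz": 0, "wx": 0, "wy": 0, "wz": 0}, {"dx": 0, "dy": 0, "dz": 0, "wx": 0, "wy": 0, "wz": 0}])

```text
time: 15.15
eef_pos: [0.4992, -0.1883, 0.2384]
tool_rot: [179.9, 0.0, -0.2]
wrist_force: [0.4, -0.9, -1.1]
finger_gap: 0.0645
grip_force: 15.0
```

Run:
```python
from h import *
P,I=wrist('w5.png');s=r.read_state()['eef_pos'];print(r.read_state()['finger_gap'])
top(P,'ring',.614,-.186,.08,.054,.066)
z=s[2]-.0575
top(P,'chflange',s[0],s[1],.06,z+.012,z+.025)
```

```text
15.15 [ 0.4992 -0.1883  0.2384] [ 1.7994e+02  3.0000e-02 -2.1000e-01]
0.06467993700978375
ring 7241 enc [ 0.6137 -0.1856  0.0582] rect [ 0.6139 -0.1855  0.1143  0.1143 88.1343] z 0.0599
chflange 5931 enc [ 0.4996 -0.1891  0.048 ] rect [ 0.5092 -0.1856  0.0749  0.0939 24.7421] z 0.2009
```

View pics/w5.png

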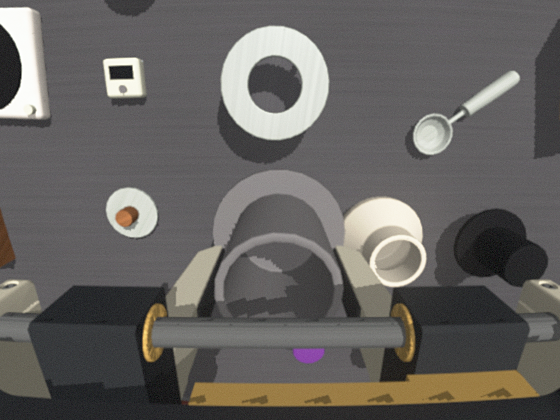

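The ring is at (275,83), the chamber is held upright and the server stands freely at (388,245).

apply_moves(motion=[{"dx": 0.35, "dy": -0.05, "dz": 0, "wx": 0, "wy": 0, "wz": 0}, {"dx": 0.5, "dy": 0, "dz": 0, "wx": 0, "wy": 0, "wz": 0}, {"dx": 0.5, "dy": 0, "dz": 0, "wx": 0, "wy": 0, "wz": 0}, {"dx": 0.36, "dy": 0, "dz": 0, "wx": 0, "wy": 0, "wz": 0}, {"dx": 0.2, "dy": 0, "dz": 0.3, "wx": 0, "wy": 0, "wz": 0}, {"dx": 0, "dy": 0, "dz": 0.5, "wx": 0, "wy": 0, "wz": 0}, {"dx": 0, "dy": 0, "dz": 0.5, "wx": 0, "wy": 0, "wz": 0}, {"dx": 0, "dy": 0, "dz": 0.3, "wx": 0, "wy": 0, "wz": 0}, {"dx": 0, "dy": 0, "dz": 0.2, "wx": 0, "wy": 0, "wz": 0}, {"dx": 0, "dy": 0, "dz": 0, "wx": 0, "wy": 0, "wz": 0}, {"dx": 0, "dy": 0, "dz": 0, "wx": 0, "wy": 0, "wz": 0}, {"dx": 0, "dy": 0, "dz": 0, "wx": 0, "wy": 0, "wz": 0}])

```text
time: 16.7
eef_pos: [0.6153, -0.1836, 0.1315]
tool_rot: [180.0, -0.1, -0.0]
wrist_force: [-1.5, 0.4, -1.2]
finger_gap: 0.0647
grip_force: 15.0
```

Run:
```python
from h import *
P,I=wrist();s=r.read_state()['eef_pos'];print(r.read_state()['finger_gap'])
z=s[2]-.0575
for a in (.015,.017):
    top(P,'chflange',.6138,-.1856,.06,z+a,z+.025)
```

```text
16.7 [ 0.6153 -0.1836  0.1315] [ 1.7997e+02 -1.2000e-01 -3.0000e-02]
0.06498939416193324
chflange 5908 enc [ 0.6156 -0.1844  0.0481] rect [ 0.6251 -0.1882  0.094   0.0749 65.0201] z 0.094
chflange 5876 enc [ 0.6156 -0.1844  0.0481] rect [ 0.6251 -0.1882  0.094   0.0748 65.0201] z 0.094
```

apply_moves(motion=[{"dx": -0.03, "dy": 0.02, "dz": 0, "wx": 0, "wy": 0, "wz": 0}, {"dx": 0, "dy": 0, "dz": 0.15, "wx": 0, "wy": 0, "wz": 0}, {"dx": 0, "dy": 0, "dz": 0.15, "wx": 0, "wy": 0, "wz": 0}, {"dx": 0, "dy": 0, "dz": 0.1, "wx": 0, "wy": 0, "wz": 0}, {"dx": 0, "dy": 0, "dz": 0.06, "wx": 0, "wy": 0, "wz": 0}, {"dx": 0, "dy": 0, "dz": 0, "wx": 0, "wy": 0, "wz": 0}, {"dx": 0, "dy": 0, "dz": 0, "wx": 0, "wy": 0, "wz": 0}])

```text
time: 17.62
eef_pos: [0.6128, -0.1844, 0.1035]
tool_rot: [-180.0, 0.0, -0.0]
wrist_force: [-2.7, 0.5, 4.8]
finger_gap: 0.0647
grip_force: 15.0
```

Contact is felt at the right height, so I'll release and retreat.

apply_moves(motion=[{"dx": 0, "dy": 0, "dz": 0, "wx": 0, "wy": 0, "wz": 0}, {"dx": 0, "dy": 0, "dz": 0, "wx": 0, "wy": 0, "wz": 0}, {"dx": 0, "dy": 0, "dz": 0, "wx": 0, "wy": 0, "wz": 0}, {"dx": 0, "dy": 0, "dz": 0, "wx": 0, "wy": 0, "wz": 0}, {"dx": 0, "dy": 0, "dz": -0.3, "wx": 0, "wy": 0, "wz": 0}, {"dx": 0, "dy": 0, "dz": -0.6, "wx": 0, "wy": 0, "wz": 0}, {"dx": 0, "dy": 0, "dz": -0.6, "wx": 0, "wy": 0, "wz": 0}, {"dx": 0, "dy": 0, "dz": -0.3, "wx": 0, "wy": 0, "wz": 0}, {"dx": 0, "dy": 0, "dz": 0, "wx": 0, "wy": 0, "wz": 0}, {"dx": 0, "dy": 0, "dz": 0, "wx": 0, "wy": 0, "wz": 0}], jaw=1)

```text
time: 18.88
eef_pos: [0.6123, -0.1845, 0.2105]
tool_rot: [-180.0, 0.1, -0.0]
wrist_force: [-0.2, -0.2, 0.4]
finger_gap: 0.093
grip_force: 0.0
```

Run:
```python
from h import *
P,I=wrist()
top(P,'chtop',.6138,-.1856,.05,.134,.148)
```

```text
18.875 [ 0.6123 -0.1845  0.2105] [-1.7998e+02  6.0000e-02 -3.0000e-02]
chtop 1527 enc [ 0.6132 -0.1856  0.032 ] rect [ 6.13100e-01 -1.85300e-01  6.29000e-02  6.30000e-02  6.66282e+01] z 0.1404
```

apply_moves(motion=[{"dx": -0.3, "dy": 0.25, "dz": 0, "wx": 0, "wy": 0, "wz": 0}, {"dx": -0.5, "dy": 0.4, "dz": 0, "wx": 0, "wy": 0, "wz": 0}, {"dx": -0.6, "dy": 0.4, "dz": 0, "wx": 0, "wy": 0, "wz": 0}, {"dx": -0.6, "dy": 0.4, "dz": 0, "wx": 0, "wy": 0, "wz": 0}, {"dx": -0.5, "dy": 0.4, "dz": 0, "wx": 0, "wy": 0, "wz": 0}, {"dx": -0.4, "dy": 0.3, "dz": 0.3, "wx": 0, "wy": 0, "wz": 0}, {"dx": -0.24, "dy": 0.2, "dz": 0.5, "wx": 0, "wy": 0, "wz": 0}, {"dx": 0, "dy": 0, "dz": 0.3, "wx": 0, "wy": 0, "wz": 0}, {"dx": 0, "dy": 0, "dz": 0, "wx": 0, "wy": 0, "wz": 0}, {"dx": 0, "dy": 0, "dz": 0, "wx": 0, "wy": 0, "wz": 0}, {"dx": 0, "dy": 0, "dz": 0, "wx": 0, "wy": 0, "wz": 0}])

```text
time: 20.3
eef_pos: [0.4252, -0.3255, 0.1456]
tool_rot: [180.0, -0.1, 0.0]
wrist_force: [-0.3, 0.1, 0.2]
finger_gap: 0.0929
grip_force: 0.0
```

Run:
```python
from h import *
P,I=wrist()
top(P,'mouth',.4236,-.3253,.05,.088,.104)
```

```text
20.3 [ 0.4252 -0.3255  0.1456] [ 1.7996e+02 -8.0000e-02  2.0000e-02]
mouth 2105 enc [ 0.4232 -0.3254  0.0332] rect [ 4.23700e-01 -3.25500e-01  6.51000e-02  6.51000e-02  8.66981e+01] z 0.0943
```

apply_moves(motion=[{"dx": -0.03, "dy": 0, "dz": 0.3, "wx": 0, "wy": 0, "wz": 0}, {"dx": 0, "dy": 0, "dz": 0.5, "wx": 0, "wy": 0, "wz": 0}, {"dx": 0, "dy": 0, "dz": 0.35, "wx": 0, "wy": 0, "wz": 0}, {"dx": 0, "dy": 0, "dz": 0.17, "wx": 0, "wy": 0, "wz": 0}, {"dx": 0, "dy": 0, "dz": 0, "wx": 0, "wy": 0, "wz": 0}, {"dx": 0, "dy": 0, "dz": 0, "wx": 0, "wy": 0, "wz": 0}])

```text
time: 21.1
eef_pos: [0.4233, -0.3259, 0.0666]
tool_rot: [179.9, -0.1, -0.0]
wrist_force: [-0.3, 0.3, 0.2]
finger_gap: 0.0929
grip_force: 0.0
```

apply_moves(motion=[{"dx": 0, "dy": 0, "dz": 0, "wx": 0, "wy": 0, "wz": 0}, {"dx": 0, "dy": 0, "dz": 0, "wx": 0, "wy": 0, "wz": 0}, {"dx": 0, "dy": 0, "dz": 0, "wx": 0, "wy": 0, "wz": 0}, {"dx": 0, "dy": 0, "dz": 0, "wx": 0, "wy": 0, "wz": 0}, {"dx": 0, "dy": 0, "dz": 0, "wx": 0, "wy": 0, "wz": 0}, {"dx": 0, "dy": 0, "dz": 0, "wx": 0, "wy": 0, "wz": 0}, {"dx": 0, "dy": 0, "dz": 0, "wx": 0, "wy": 0, "wz": 0}], jaw=-1, force=30)

```text
time: 21.98
eef_pos: [0.4227, -0.3252, 0.0659]
tool_rot: [-180.0, 0.0, -0.0]
wrist_force: [-0.1, 1.7, 5.1]
finger_gap: 0.0665
grip_force: 30.1
```

apply_moves(motion=[{"dx": 0, "dy": 0, "dz": -0.1, "wx": 0, "wy": 0, "wz": 0}, {"dx": 0, "dy": 0, "dz": -0.3, "wx": 0, "wy": 0, "wz": 0}, {"dx": 0, "dy": 0, "dz": -0.5, "wx": 0, "wy": 0, "wz": 0}, {"dx": 0, "dy": 0, "dz": -0.6, "wx": 0, "wy": 0, "wz": 0}, {"dx": 0, "dy": 0, "dz": -0.6, "wx": 0, "wy": 0, "wz": 0}, {"dx": 0, "dy": 0, "dz": -0.4, "wx": 0, "wy": 0, "wz": 0}, {"dx": 0, "dy": 0, "dz": -0.2, "wx": 0, "wy": 0, "wz": 0}, {"dx": 0, "dy": 0, "dz": 0, "wx": 0, "wy": 0, "wz": 0}])

```text
time: 22.98
eef_pos: [0.4224, -0.3257, 0.2275]
tool_rot: [180.0, 0.0, -0.0]
wrist_force: [-0.1, 0.2, -4.1]
finger_gap: 0.0659
grip_force: 29.9
```

apply_moves(motion=[{"dx": 0.05, "dy": -0.3, "dz": 0, "wx": 0, "wy": 0, "wz": 0}, {"dx": 0.1, "dy": -0.6, "dz": 0, "wx": 0, "wy": 0, "wz": 0}, {"dx": 0.15, "dy": -0.8, "dz": 0, "wx": 0, "wy": 0, "wz": 0}, {"dx": 0.2, "dy": -0.9, "dz": 0, "wx": 0, "wy": 0, "wz": 0}, {"dx": 0.2, "dy": -0.9, "dz": 0, "wx": 0, "wy": 0, "wz": 0}, {"dx": 0.2, "dy": -0.9, "dz": 0, "wx": 0, "wy": 0, "wz": 0}, {"dx": 0.2, "dy": -0.9, "dz": 0, "wx": 0, "wy": 0, "wz": 0}, {"dx": 0.2, "dy": -0.9, "dz": 0, "wx": 0, "wy": 0, "wz": 0}, {"dx": 0.15, "dy": -0.8, "dz": 0, "wx": 0, "wy": 0, "wz": 0}, {"dx": 0.1, "dy": -0.7, "dz": 0, "wx": 0, "wy": 0, "wz": 0}, {"dx": 0.07, "dy": -0.5, "dz": 0, "wx": 0, "wy": 0, "wz": 0}, {"dx": 0, "dy": -0.22, "dz": 0, "wx": 0, "wy": 0, "wz": 0}])

```text
time: 24.48
eef_pos: [0.5182, 0.1829, 0.2264]
tool_rot: [-180.0, 0.2, 0.2]
wrist_force: [-0.9, -0.9, -3.9]
finger_gap: 0.0664
grip_force: 29.9
```

apply_moves(motion=[{"dx": 0, "dy": 0, "dz": 0, "wx": 0, "wy": 0, "wz": 0}, {"dx": 0, "dy": 0, "dz": 0, "wx": 0, "wy": 0, "wz": 0}, {"dx": 0, "dy": 0, "dz": 0, "wx": 0, "wy": 0, "wz": 0}])

```text
time: 24.85
eef_pos: [0.5202, 0.1778, 0.2277]
tool_rot: [179.9, 0.0, -0.2]
wrist_force: [-0.5, 0.0, -3.1]
finger_gap: 0.0664
grip_force: 29.9
```

Run:
```python
from h import *
P,I=wrist('w6.png');s=r.read_state()['eef_pos'];print(r.read_state()['finger_gap'])
top(P,'plate',.655,.18,.08,.02,.03,I.max(-1)<90)
top(P,'slab',.655,.18,.11,.018,.03)
top(P,'mouth',s[0],s[1],.05,s[2]+.022,s[2]+.036)
z=s[2]-.0659
top(P,'belly',s[0],s[1],.08,z+.014,z+.04)
```

```text
24.85 [0.5202 0.1778 0.2277] [179.94   0.    -0.19]
0.06630736958406505
plate 8414 enc [0.653  0.1797 0.0572] rect [ 0.653   0.1796  0.1125  0.1131 78.7719] z 0.0249
slab 15229 enc [0.653  0.1796 0.0958] rect [ 0.6529  0.1797  0.1491  0.1292 85.8675] z 0.024
mouth 4851 enc [0.5279 0.1773 0.0487] rect [ 0.5257  0.1791  0.075   0.0681 50.5349] z 0.2561
belly 3472 enc [0.5206 0.1769 0.058 ] rect [ 0.5261  0.1781  0.1064  0.1074 50.5141] z 0.1958
```

View pics/w6.png

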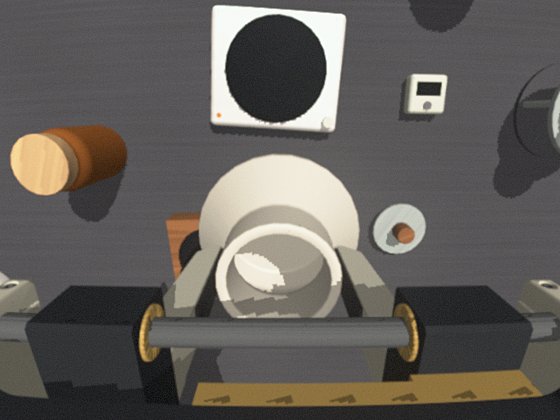

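The hot plate is centred at (275,68) and the server is held upright, so I'll place it.

apply_moves(motion=[{"dx": 0.2, "dy": -0.045, "dz": 0, "wx": 0, "wy": 0, "wz": 0}, {"dx": 0.4, "dy": 0, "dz": 0, "wx": 0, "wy": 0, "wz": 0}, {"dx": 0.55, "dy": 0, "dz": 0, "wx": 0, "wy": 0, "wz": 0}, {"dx": 0.5, "dy": 0, "dz": 0, "wx": 0, "wy": 0, "wz": 0}, {"dx": 0.36, "dy": 0, "dz": 0.2, "wx": 0, "wy": 0, "wz": 0}, {"dx": 0.2, "dy": 0, "dz": 0.4, "wx": 0, "wy": 0, "wz": 0}, {"dx": 0, "dy": 0, "dz": 0.5, "wx": 0, "wy": 0, "wz": 0}, {"dx": 0, "dy": 0, "dz": 0.5, "wx": 0, "wy": 0, "wz": 0}, {"dx": 0, "dy": 0, "dz": 0.3, "wx": 0, "wy": 0, "wz": 0}, {"dx": 0, "dy": 0, "dz": 0.1, "wx": 0, "wy": 0, "wz": 0}, {"dx": 0, "dy": 0, "dz": 0, "wx": 0, "wy": 0, "wz": 0}, {"dx": 0, "dy": 0, "dz": 0, "wx": 0, "wy": 0, "wz": 0}])

```text
time: 26.4
eef_pos: [0.6537, 0.1827, 0.1092]
tool_rot: [-179.9, -0.2, -0.0]
wrist_force: [-0.5, 0.7, -3.3]
finger_gap: 0.0664
grip_force: 29.9
```

Run:
```python
from h import *
P,I=wrist();s=r.read_state()['eef_pos'];z=s[2]-.0659
top(P,'belly',s[0],s[1],.08,z+.014,z+.04)
top(P,'slab',.655,.18,.11,.018,.03)
```

```text
26.4 [0.6537 0.1827 0.1092] [-1.7994e+02 -1.6000e-01 -3.0000e-02]
belly 3422 enc [0.6555 0.1819 0.0578] rect [ 0.6596  0.1812  0.1072  0.1069 43.6617] z 0.0773
slab 5758 enc [0.6643 0.1795 0.0886] rect [ 0.6655  0.1791  0.1483  0.1042 86.0993] z 0.0218
```

apply_moves(motion=[{"dx": -0.03, "dy": 0.03, "dz": 0, "wx": 0, "wy": 0, "wz": 0}, {"dx": 0, "dy": 0, "dz": 0.12, "wx": 0, "wy": 0, "wz": 0}, {"dx": 0, "dy": 0, "dz": 0.1, "wx": 0, "wy": 0, "wz": 0}, {"dx": 0, "dy": 0, "dz": 0.06, "wx": 0, "wy": 0, "wz": 0}, {"dx": 0, "dy": 0, "dz": 0.02, "wx": 0, "wy": 0, "wz": 0}, {"dx": 0, "dy": 0, "dz": 0, "wx": 0, "wy": 0, "wz": 0}, {"dx": 0, "dy": 0, "dz": 0, "wx": 0, "wy": 0, "wz": 0}])

```text
time: 27.32
eef_pos: [0.6503, 0.1803, 0.091]
tool_rot: [180.0, 0.1, -0.0]
wrist_force: [-4.0, -1.3, 5.6]
finger_gap: 0.0664
grip_force: 30.1
```

The server is in contact with the plate. I'll release and rise.

apply_moves(motion=[{"dx": 0, "dy": 0, "dz": 0, "wx": 0, "wy": 0, "wz": 0}, {"dx": 0, "dy": 0, "dz": 0, "wx": 0, "wy": 0, "wz": 0}, {"dx": 0, "dy": 0, "dz": 0, "wx": 0, "wy": 0, "wz": 0}, {"dx": 0, "dy": 0, "dz": 0, "wx": 0, "wy": 0, "wz": 0}, {"dx": 0, "dy": 0, "dz": -0.3, "wx": 0, "wy": 0, "wz": 0}, {"dx": 0, "dy": 0, "dz": -0.6, "wx": 0, "wy": 0, "wz": 0}, {"dx": 0, "dy": 0, "dz": -0.6, "wx": 0, "wy": 0, "wz": 0}, {"dx": 0, "dy": 0, "dz": -0.3, "wx": 0, "wy": 0, "wz": 0}, {"dx": 0, "dy": 0, "dz": 0, "wx": 0, "wy": 0, "wz": 0}, {"dx": 0, "dy": 0, "dz": 0, "wx": 0, "wy": 0, "wz": 0}], jaw=1)

```text
time: 28.58
eef_pos: [0.6504, 0.1803, 0.1972]
tool_rot: [180.0, 0.1, -0.0]
wrist_force: [0.7, -0.3, -0.2]
finger_gap: 0.0933
grip_force: 0.0
```

Run:
```python
from h import *
P,I=wrist()
top(P,'mouth',.653,.1797,.05,.112,.128)
```

```text
28.575 [0.6504 0.1803 0.1972] [ 1.7998e+02  6.0000e-02 -3.0000e-02]
mouth 1751 enc [0.6509 0.1792 0.0332] rect [ 0.6514  0.1792  0.0651  0.0649 25.4059] z 0.1193
```

apply_moves(motion=[{"dx": -0.3, "dy": 0.25, "dz": 0, "wx": 0, "wy": 0, "wz": 0}, {"dx": -0.5, "dy": 0.45, "dz": 0, "wx": 0, "wy": 0, "wz": 0}, {"dx": -0.6, "dy": 0.5, "dz": 0, "wx": 0, "wy": 0, "wz": 0}, {"dx": -0.6, "dy": 0.5, "dz": 0, "wx": 0, "wy": 0, "wz": 0}, {"dx": -0.6, "dy": 0.5, "dz": 0, "wx": 0, "wy": 0, "wz": 0}, {"dx": -0.4, "dy": 0.38, "dz": 0.4, "wx": 0, "wy": 0, "wz": 0}, {"dx": -0.24, "dy": 0.2, "dz": 0.5, "wx": 0, "wy": 0, "wz": 0}, {"dx": 0, "dy": 0, "dz": 0.4, "wx": 0, "wy": 0, "wz": 0}, {"dx": 0, "dy": 0, "dz": 0, "wx": 0, "wy": 0, "wz": 0}, {"dx": 0, "dy": 0, "dz": 0, "wx": 0, "wy": 0, "wz": 0}, {"dx": 0, "dy": 0, "dz": 0, "wx": 0, "wy": 0, "wz": 0}])

```text
time: 30.0
eef_pos: [0.4572, 0.0141, 0.1205]
tool_rot: [-180.0, -0.1, -0.0]
wrist_force: [-0.1, -0.3, -0.8]
finger_gap: 0.0929
grip_force: 0.0
```

Run:
```python
from h import *
P,I=wrist('w7.png')
top(P,'disc',.4557,.0136,.05,.009,.018)
top(P,'knobtop',.4557,.0136,.03,.0345,.042)
```

```text
30.0 [0.4572 0.0141 0.1205] [-1.7998e+02 -1.1000e-01 -0.0000e+00]
disc 3660 enc [0.4566 0.0134 0.0361] rect [4.56800e-01 1.32000e-02 7.09000e-02 7.11000e-02 4.19381e+01] z 0.0127
knobtop 517 enc [0.4569 0.0133 0.0117] rect [4.5690e-01 1.3200e-02 2.1900e-02 2.2200e-02 8.9273e+01] z 0.0365
```

View pics/w7.png

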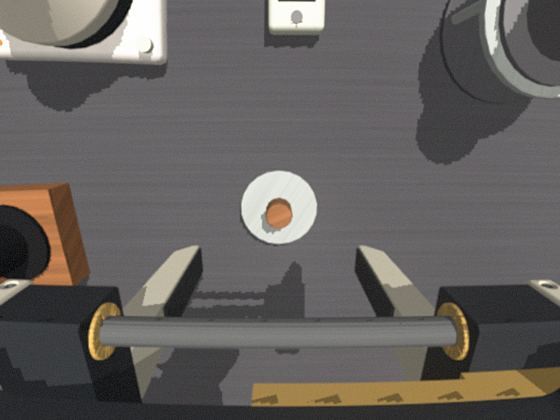

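The lid's disc is at (279,207) with its knob upright, centred between the fingers.

apply_moves(motion=[{"dx": 0, "dy": 0.015, "dz": 0.3, "wx": 0, "wy": 0, "wz": 0}, {"dx": 0, "dy": 0, "dz": 0.5, "wx": 0, "wy": 0, "wz": 0}, {"dx": 0, "dy": 0, "dz": 0.5, "wx": 0, "wy": 0, "wz": 0}, {"dx": 0, "dy": 0, "dz": 0.3, "wx": 0, "wy": 0, "wz": 0}, {"dx": 0, "dy": 0, "dz": 0.13, "wx": 0, "wy": 0, "wz": 0}, {"dx": 0, "dy": 0, "dz": 0, "wx": 0, "wy": 0, "wz": 0}, {"dx": 0, "dy": 0, "dz": 0, "wx": 0, "wy": 0, "wz": 0}])

```text
time: 30.92
eef_pos: [0.4571, 0.013, 0.0166]
tool_rot: [-180.0, -0.1, -0.0]
wrist_force: [-0.0, 0.3, 0.6]
finger_gap: 0.0932
grip_force: 0.0
```

apply_moves(motion=[{"dx": 0, "dy": 0, "dz": 0, "wx": 0, "wy": 0, "wz": 0}, {"dx": 0, "dy": 0, "dz": 0, "wx": 0, "wy": 0, "wz": 0}, {"dx": 0, "dy": 0, "dz": 0, "wx": 0, "wy": 0, "wz": 0}, {"dx": 0, "dy": 0, "dz": 0, "wx": 0, "wy": 0, "wz": 0}, {"dx": 0, "dy": 0, "dz": 0, "wx": 0, "wy": 0, "wz": 0}, {"dx": 0, "dy": 0, "dz": 0, "wx": 0, "wy": 0, "wz": 0}, {"dx": 0, "dy": 0, "dz": 0, "wx": 0, "wy": 0, "wz": 0}, {"dx": 0, "dy": 0, "dz": 0, "wx": 0, "wy": 0, "wz": 0}], jaw=-1, force=15)

```text
time: 31.92
eef_pos: [0.4564, 0.013, 0.0159]
tool_rot: [-180.0, -0.0, -0.0]
wrist_force: [1.0, 0.2, -0.9]
finger_gap: 0.0237
grip_force: 15.0
```

apply_moves(motion=[{"dx": 0, "dy": 0, "dz": -0.15, "wx": 0, "wy": 0, "wz": 0}, {"dx": 0, "dy": 0, "dz": -0.5, "wx": 0, "wy": 0, "wz": 0}, {"dx": 0, "dy": 0, "dz": -0.7, "wx": 0, "wy": 0, "wz": 0}, {"dx": 0, "dy": 0, "dz": -0.7, "wx": 0, "wy": 0, "wz": 0}, {"dx": 0.2, "dy": -0.3, "dz": -0.6, "wx": 0, "wy": 0, "wz": 0}, {"dx": 0.4, "dy": -0.6, "dz": -0.4, "wx": 0, "wy": 0, "wz": 0}, {"dx": 0.4, "dy": -0.7, "dz": 0, "wx": 0, "wy": 0, "wz": 0}, {"dx": 0.4, "dy": -0.6, "dz": 0, "wx": 0, "wy": 0, "wz": 0}, {"dx": 0.33, "dy": -0.57, "dz": 0, "wx": 0, "wy": 0, "wz": 0}, {"dx": 0, "dy": 0, "dz": 0, "wx": 0, "wy": 0, "wz": 0}, {"dx": 0, "dy": 0, "dz": 0, "wx": 0, "wy": 0, "wz": 0}, {"dx": 0, "dy": 0, "dz": 0, "wx": 0, "wy": 0, "wz": 0}])

```text
time: 33.42
eef_pos: [0.5598, 0.1771, 0.199]
tool_rot: [179.9, 0.0, -0.2]
wrist_force: [0.2, -0.0, -0.5]
finger_gap: 0.0239
grip_force: 15.0
```

Run:
```python
from h import *
P,I=wrist();s=r.read_state()['eef_pos'];print(r.read_state()['finger_gap'])
top(P,'mouth',.6512,.1792,.05,.112,.128)
z=s[2]-.016
top(P,'disc',s[0],s[1],.05,z+.009,z+.017)
```

```text
33.425 [0.5598 0.1771 0.199 ] [ 1.7992e+02  3.0000e-02 -1.5000e-01]
0.023577428874138072
mouth 2129 enc [0.6507 0.1794 0.0334] rect [6.50200e-01 1.79300e-01 6.53000e-02 6.54000e-02 8.89531e+01] z 0.1195
disc 5350 enc [0.5598 0.1759 0.0363] rect [ 0.5617  0.1771  0.0682  0.0697 49.7296] z 0.1958
```

apply_moves(motion=[{"dx": 0.3, "dy": -0.04, "dz": 0, "wx": 0, "wy": 0, "wz": 0}, {"dx": 0.5, "dy": 0, "dz": 0, "wx": 0, "wy": 0, "wz": 0}, {"dx": 0.45, "dy": 0, "dz": 0, "wx": 0, "wy": 0, "wz": 0}, {"dx": 0.26, "dy": 0, "dz": 0, "wx": 0, "wy": 0, "wz": 0}, {"dx": 0, "dy": 0, "dz": 0.3, "wx": 0, "wy": 0, "wz": 0}, {"dx": 0, "dy": 0, "dz": 0.4, "wx": 0, "wy": 0, "wz": 0}, {"dx": 0, "dy": 0, "dz": 0.25, "wx": 0, "wy": 0, "wz": 0}, {"dx": 0, "dy": 0, "dz": 0, "wx": 0, "wy": 0, "wz": 0}, {"dx": 0, "dy": 0, "dz": 0, "wx": 0, "wy": 0, "wz": 0}, {"dx": 0, "dy": 0, "dz": 0, "wx": 0, "wy": 0, "wz": 0}])

```text
time: 34.72
eef_pos: [0.6515, 0.1817, 0.1431]
tool_rot: [-180.0, -0.1, -0.0]
wrist_force: [0.0, -0.3, -2.0]
finger_gap: 0.0235
grip_force: 15.0
```

Run:
```python
from h import *
P,I=wrist();s=r.read_state()['eef_pos'];z=s[2]-.016
top(P,'disc',s[0],s[1],.05,z+.009,z+.017)
```

```text
34.725 [0.6515 0.1817 0.1431] [-1.7996e+02 -1.2000e-01 -3.0000e-02]
disc 5355 enc [0.6515 0.181  0.0365] rect [ 0.6536  0.1798  0.0695  0.0679 39.5223] z 0.1399
```

apply_moves(motion=[{"dx": -0.01, "dy": 0.03, "dz": 0, "wx": 0, "wy": 0, "wz": 0}, {"dx": 0, "dy": 0, "dz": 0.1, "wx": 0, "wy": 0, "wz": 0}, {"dx": 0, "dy": 0, "dz": 0.1, "wx": 0, "wy": 0, "wz": 0}, {"dx": 0, "dy": 0, "dz": 0.06, "wx": 0, "wy": 0, "wz": 0}, {"dx": 0, "dy": 0, "dz": 0, "wx": 0, "wy": 0, "wz": 0}, {"dx": 0, "dy": 0, "dz": 0, "wx": 0, "wy": 0, "wz": 0}])

```text
time: 35.52
eef_pos: [0.65, 0.1795, 0.1278]
tool_rot: [180.0, 0.0, -0.0]
wrist_force: [-2.7, -0.7, 7.3]
finger_gap: 0.0235
grip_force: 15.0
```

The lid is seated with contact. I'll release and rise well clear.

apply_moves(motion=[{"dx": 0, "dy": 0, "dz": 0, "wx": 0, "wy": 0, "wz": 0}, {"dx": 0, "dy": 0, "dz": 0, "wx": 0, "wy": 0, "wz": 0}, {"dx": 0, "dy": 0, "dz": 0, "wx": 0, "wy": 0, "wz": 0}, {"dx": 0, "dy": 0, "dz": 0, "wx": 0, "wy": 0, "wz": 0}, {"dx": 0, "dy": 0, "dz": -0.3, "wx": 0, "wy": 0, "wz": 0}, {"dx": 0, "dy": 0, "dz": -0.6, "wx": 0, "wy": 0, "wz": 0}, {"dx": 0, "dy": 0, "dz": -0.6, "wx": 0, "wy": 0, "wz": 0}, {"dx": 0, "dy": 0, "dz": -0.5, "wx": 0, "wy": 0, "wz": 0}, {"dx": 0, "dy": 0, "dz": 0, "wx": 0, "wy": 0, "wz": 0}, {"dx": 0, "dy": 0, "dz": 0, "wx": 0, "wy": 0, "wz": 0}, {"dx": 0, "dy": 0, "dz": 0, "wx": 0, "wy": 0, "wz": 0}, {"dx": 0, "dy": 0, "dz": 0, "wx": 0, "wy": 0, "wz": 0}], jaw=1)

```text
time: 37.02
eef_pos: [0.6498, 0.1794, 0.2451]
tool_rot: [180.0, 0.1, -0.0]
wrist_force: [0.2, -0.2, 0.6]
finger_gap: 0.0929
grip_force: 0.0
```

Run:
```python
from h import *
P,I=wrist()
top(P,'disc',.6507,.1793,.05,.119,.131)
top(P,'knobtop',.6507,.1793,.03,.145,.154)
d=r.camera('scene');cv2.imwrite('pics/end.png',d['pixels'][:,:,::-1]);Q=cloud(d)
top(Q,'press',.4286,.2698,.04,.08,.095);top(Q,'chamber',.6138,-.1856,.05,.134,.148)
```

```text
37.025 [0.6498 0.1794 0.2451] [ 1.7997e+02  1.2000e-01 -3.0000e-02]
disc 3414 enc [0.6504 0.1784 0.0361] rect [ 0.6504  0.1787  0.0708  0.0713 57.8008] z 0.1247
knobtop 500 enc [0.6504 0.1785 0.012 ] rect [6.50700e-01 1.78400e-01 2.28000e-02 2.23000e-02 8.93215e+01] z 0.1485
press 53 enc [0.4294 0.2783 0.0191] rect [0.4293 0.285  0.038  0.0143 0.5444] z 0.0858
chamber 167 enc [ 0.6162 -0.1849  0.034 ] rect [ 0.6164 -0.1846  0.0634  0.0607 26.3555] z 0.1405
```

View pics/end.png

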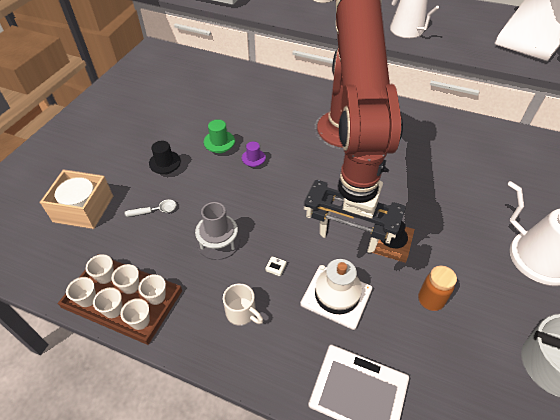

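The final view shows the chamber on the stand (214,225), the lidded server on the warmer (338,287) and the press in the holder (400,237). The jar and mug haven't moved, so I'm handing in.

```bash
python3 -c "
from plant import r
print(r.finish_job())"
```

```text
the job is handed in; nothing more can be done
None
```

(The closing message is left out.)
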